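# Hang the splash guard back on its stand

## Robot

A 7-joint arm with a two-finger parallel gripper is mounted at the origin on a cart in front of the work surface, level with it; the furniture and walls round the work are solid. World frame = base frame: x ahead of the robot, y to its left, z up, the work surface at z = 0. Lengths are in m, angles in rad, forces in N, time in s.
With the tool pointing down it reaches from about 0.4 to 0.85 m from the base axis. Payload 10.4 kg.
Tool frame: the origin (TCP) lies midway between the tips of the shut fingers; the grasp point (between the pads) lies 19 mm behind it; z points along the fingers, y is the line along which they close (so a half turn about z gives the same grasp; the last joint's range is limited). The gripper opens to 87 mm and grips with 3 to 60 N. Pads are 19 mm wide; open, the fingers measure 117 mm over their backs; the gripper's body (75 mm by 190 mm) begins 51 mm behind the grasp point.
Start: joints at [-1.193, 0.332, -0.065, 1.46, 0.022, 1.35, -0.088], TCP at [0.244, 0.575, 0.223] pointing down, gripper open.
Joint ranges: [-2.6, 2.6], [-0.5, 2.12], [-1.47, 1.34], [0.16, 2.42], [-1.27, 4.41], [0.06, 2.06], [-2.6, 2.6]. Speed limits (rad/s): [2.22, 2.22, 2.79, 2.79, 3.14, 3.14, 3.14].

## Interface

Orientations are given as a unit quaternion [x, y, z, w].
In Python, from bench import r gives the robot as it stands.
- The arm moves only by the tool arm_command, never from a script. Its arguments are lists of equal length, an entry for each row: "xyz": the shift along the world's x, y, z in m, a list of three; "rot": the turn, a rotation vector about the world's x, y, z in rad, a list of three. In form: {"xyz": [[tx, ty, tz], ...], "rot": [[ax, ay, az], ...]}. A call has 1 to 20 rows; each row is the pose to reach, as a shift and turn from the pose commanded when the call began; what a row does not reach only later rows make up. A row lasts 1/12 s, in which the tool goes at most 41.7 mm and 7.16 degrees, less where a joint would pass 70% of its speed; a pose out of reach is approached as far as the arm can. A call with a gripper value outside its range is refused whole. "grip" is the opening, from 0 (shut) to 1 (fully open), set as the call begins (left out, the last holds). The fingers move at their own pace and stop on an object; "squeeze" is the grip in N (left out, the last holds). Time passes only in rows, so rows that repeat a pose let the fingers close. It gives the time, the measured TCP pose, the force, the opening and the grip force at its end, in the units of the state.
- r.read_state(): the state, without advancing time (a new reading comes with each control period).
- r.camera(name): name is "scene" or "top" or "wrist"; returns the picture (480x640x3 uint8, red, green, blue); there is no depth.
- r.camera_model(name): a dict with "fx", "fy", "cx", "cy" (pixels), "T" (4x4, takes a point from camera to world coordinates). Camera axes: x right, y up, looking along -z (the intrinsics and any distortion apply to the point x, -y, -z); pixel columns grow to the right and rows downward; lengths in m; the calibration is good to about 2 mm. A picture is of the moment at which its call begins: read the wrist's pose just before it. camera_model takes no time and is no camera call; for the wrist camera it gives the pose at the moment of the call.
- r.close_job(): hands the job in; it is judged then, once.
Trained networks look in the newest picture that a camera, given by its name, has taken for a name from the list of things; names that differ only in an ending like _2 or _b are one class to them, and where a whole thing is asked for, a point or a joint stands for the part that bears it (a point fixed in the world has none). Each returns a list of dicts, best first, with "conf" (0 to 1); they miss things now and then, are a little off and sometimes report something else, mostly with a low value. They report only what shows in the picture. A call takes as long as a camera call.
- r.look_for(label, camera): "at" ([x, y, z] in m, in the coordinates of the camera as it stood for that picture, good to about 4 mm: the middle of the surface that is visible of it).
- r.spot_point(label, camera): "at" ([x, y, z] in m, in the coordinates of the camera as it stood for that picture, good to about 4 mm: a listed point, or the origin of a listed thing).
The state is a dict: "time": time; "joint_positions": joint angles; "joint_vel": joint speeds; "joint_torque": joint torques, N m; "ee_pos": TCP position; "eef_rot": TCP orientation; "ft_force": force on the tool from outside, world axes, zero at the start; "torque": the same for the moment, N m; "width": finger opening in m; "grip_force": force on a finger pad.
Only numpy, scipy, OpenCV 4.12 (cv2) and the standard library are available. Lean on these libraries where they do the work, as an engineer would, in place of code of your own. Each camera call takes 0.05 s, during which the arm holds its last target. There are 200 camera calls.

## Task

Two small guard stands shield the polishing bottles; one has its guard panel hung, the other stands open and its panel lies on the bench. Pick up the loose panel by its grip rib, hook its lip over the top rail of the open stand from the robot's side, then swing it down so that it hangs flat against the stand with the rib facing out, like its neighbour.

Things in the scene. Friction and masses are not known exactly. Their poses are not given: they have to be found in the camera images.
- panel: loose aluminium guard panel lying face up, about 0.16 kg. Origin: centre of its underside as it lies; +z out of its face, +x to the hooked edge, y across. Plate 120 (x) x 84 (y) x 4 mm, top face at z = 28 mm, held up by a flange at the -x edge and the hook at the +x edge, both down to z = 0. Hung, +x points up and +z out towards the robot's side
- hook_throat (a point): point in the panel's hook where the rail sits, x = 52, z = 14 mm from its origin, same axes. The hook is an end wall (inner face x = 56 mm) with a lip 4 mm thick (z = 0 to 4 mm) running back from its foot under the plate to x = 41 mm: the throat between lip and plate underside (z = 24 mm) is 20 mm high, 15 mm deep, over the full width, open towards -x
- grip (a point): point in the panel's black grip rib, x = 0, z = 50 mm from its origin, same axes. The rib stands on the middle of the plate, 50 mm long (x), 14 mm wide (y), from z = 28 to its top at 60 mm; grasp it across y. Two small specimens and other clutter stand beside the panel, at least 25 mm off
- rail_mid (a point): middle of the open stand's top rail: fixed rod, 8 mm thick, 165 mm above the bench, along y; z up, x level to the stand's back. 114 mm free between posts that rise 10 mm above it. A cross bar (8 mm behind, 45-65 mm up) stops the hung panel's foot; a bottle 125 mm tall stands 27 mm behind. A hooked panel let go swings down by itself. The like stand beside it has a fixed panel on it

How it is judged:
By the outcome, as a careful person would: the job done as asked, in the order asked, and still so for the second after the job is handed in, with the robot touching nothing.
It also fails if it takes over 48 s, if anything falls off the work surface, if the arm or the gripper's body presses on something with over 40 N, if the wrist force passes 120 N, or if a joint passes its speed limit or range.

## Working session

There is one attempt and no reset: what is moved stays moved. The work goes in short steps, Python scripts to look and compute and a tool call to move; the robot and the scene stay as the last step left them, time stands still between calls to the robot, and variables do not carry over. Pictures are saved under pics/ and viewed, at most 10 in all, crops included, and the job is handed in when it is done.

Besides the shell and the picture viewer there is one more tool, called after "Call:" as name(argument=value, ...) on one line, values as JSON. arm_command: Moves the arm, as the interface text tells. Its arguments: {"type":"object","properties":{"xyz":{"type":"array"},"rot":{"type":"array"},"grip":{"type":"number"},"squeeze":{"type":"number"}},"required":["xyz","rot"]}

```bash
mkdir -p pics
cat > h.py <<'E'
import numpy as np, cv2
from bench import r
from scipy.spatial.transform import Rotation as R
def W(cam,at):
    T=np.array(r.camera_model(cam)["T"]); return (T@np.r_[at,1])[:3]
def px(cam,p):
    m=r.camera_model(cam);q=np.linalg.inv(np.array(m["T"]))@np.r_[p,1]
    return np.round([m["cx"]+m["fx"]*q[0]/-q[2],m["cy"]+m["fy"]*-q[1]/-q[2]],1)
def ray(cam,u,v,z):
    m=r.camera_model(cam);T=np.array(m["T"])
    d=T[:3,:3]@np.array([(u-m["cx"])/m["fx"],-(v-m["cy"])/m["fy"],-1]);o=T[:3,3]
    return o+d*(z-o[2])/d[2]
def snap(cam,name):
    im=r.camera(cam);cv2.imwrite(f"pics/{name}.png",cv2.cvtColor(im,cv2.COLOR_RGB2BGR));return im
def find(cam,labels=("panel","grip","hook_throat","rail_mid")):
    for l in labels:
        print(cam,l,[(round(d["conf"],2),np.round(W(cam,d["at"]),4).tolist(),px(cam,W(cam,d["at"])).tolist()) for d in r.spot_point(l,cam)[:3]])
E
python3 - <<'E'
from h import *
np.set_printoptions(suppress=True,precision=4)
s=r.read_state();print(s["time"],s["ee_pos"],s["eef_rot"])
for c in("top","scene"):
    snap(c,c+"0");find(c);print({k:v for k,v in r.camera_model(c).items()})
E
```

```text
0.0 [0.2437 0.5751 0.2217] [ 0.1991  0.98   -0.0007 -0.0001]
top panel []
top grip [(0.93, [0.447, -0.0683, 0.0494], [355.9, 289.0])]
top hook_throat [(0.81, [0.5023, -0.07, 0.0176], [356.3, 257.2])]
top rail_mid [(0.78, [0.6333, -0.0994, 0.1664], [384.5, 165.7])]
{'fx': 559.535522554831, 'fy': 559.535522554831, 'cx': 314.56901614660944, 'cy': 234.48055369497462, 'T': array([[ 0.027 ,  0.9955, -0.0912,  0.4506],
       [-0.9996,  0.0265, -0.0067, -0.0026],
       [-0.0043,  0.0914,  0.9958,  0.9957],
       [ 0.    ,  0.    ,  0.    ,  1.    ]])}
scene panel [(0.75, [0.4527, -0.0693, 0.0023], [293.6, 344.1])]
scene grip [(0.68, [0.4497, -0.068, 0.0588], [290.4, 321.2])]
scene hook_throat [(0.7, [0.4984, -0.0664, 0.0119], [314.2, 326.4])]
scene rail_mid [(0.68, [0.6249, -0.0986, 0.1662], [388.3, 235.8]), (0.4, [0.4995, -0.0679, 0.0111], [315.3, 327.0])]
{'fx': 582.7411026612484, 'fy': 582.7411026612484, 'cx': 309.522541816043, 'cy': 244.52309023861974, 'T': array([[ 0.7969,  0.3985, -0.454 ,  0.099 ],
       [-0.6038,  0.5016, -0.6195, -0.6038],
       [-0.0191,  0.7679,  0.6403,  0.751 ],
       [ 0.    ,  0.    ,  0.    ,  1.    ]])}
```

View pics/top0.png

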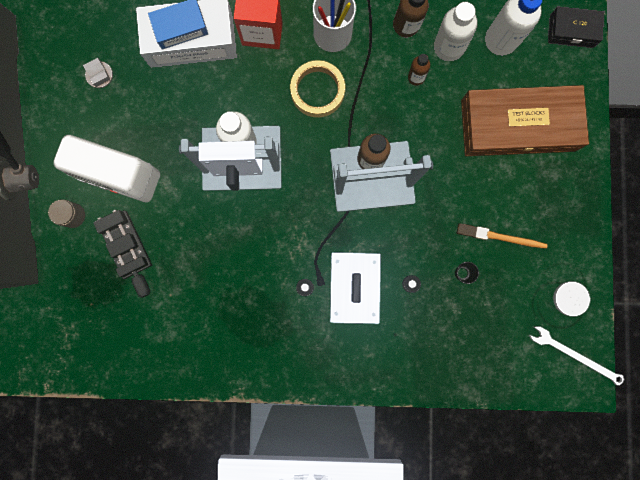

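View pics/scene0.png

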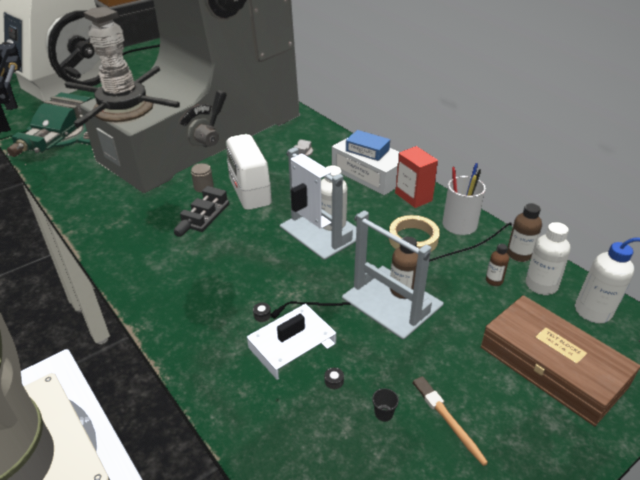

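The top view shows the loose panel at (356,288), hook edge up and rib at its centre. The open stand's rail runs from about (343,175) to (425,163), with the hung neighbour at (230,160). The scene view agrees with this. Next I'll measure the panel yaw and the rail line.

Run:
```python
from h import *
im=cv2.imread("pics/top0.png")
c=cv2.resize(im[145:215,325:437],None,fx=7,fy=7,interpolation=cv2.INTER_CUBIC);cv2.imwrite("pics/crop1.png",c)
m=(im.min(2)>150).astype(np.uint8);m[:235]=0;m[335:]=0;m[:,:318]=0;m[:,395:]=0
n,l,st,ce=cv2.connectedComponentsWithStats(m);k=1+st[1:,4].argmax()
ct=cv2.findContours((l==k).astype(np.uint8),0,2)[0][0]
b=cv2.boxPoints(cv2.minAreaRect(ct));print(b)
P=np.array([ray("top",u,v,.028) for u,v in b]);print(P.round(4),P.mean(0))
for i in range(4):
    d=P[(i+1)%4]-P[i];print(np.linalg.norm(d),np.degrees(np.arctan2(d[1],d[0])))
```

```text
[[329.93085 322.2892 ]
 [331.05725 252.45256]
 [380.0606  253.24295]
 [378.9342  323.0796 ]]
[[ 0.3891 -0.0264  0.028 ]
 [ 0.5088 -0.0255  0.028 ]
 [ 0.5097 -0.1103  0.028 ]
 [ 0.39   -0.1103  0.028 ]] [ 0.44937156 -0.06810542  0.028     ]
0.11972575891583269 0.4676191947640749
0.0848025218602032 -89.39535698330361
0.11967200126671149 -179.9901886134081
0.08384648420016143 90.64555085244261
```

View pics/crop1.png

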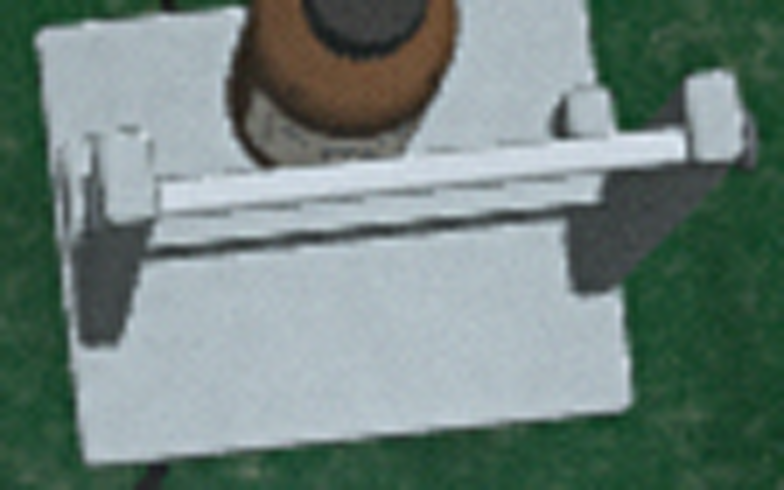

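The crop shows the rail between its posts from crop (157,194) to (686,147), which is top-image (347.4,172.7) to (423,166). The panel measures 120 x 84 mm, so the calibration holds.

Run:
```python
from h import *
a=ray("top",325+157/7-.5,145+194/7-.5,.167);b=ray("top",325+686/7-.5,145+147/7-.5,.167)
print(a,b,(a+b)/2,np.linalg.norm(a-b),np.degrees(np.arctan2(*(a-b)[1::-1]))-90)
a=ray("top",325+88/7,145+464/7,.004);b=ray("top",325+632/7,145+407/7,.004);d=a-b
print("base yaw",np.degrees(np.arctan2(d[1],d[0]))-90,np.linalg.norm(d))
s=r.read_state();q=R.from_quat(s["eef_rot"]);print(q.as_matrix().round(3),s["ee_pos"])
M=np.array([[1,0,0],[0,-1,0],[0,0,-1]])  # tool y = -world y
for sg in(1,-1):
    Rt=R.from_euler("z",.2,degrees=True)*R.from_matrix(M@np.diag([sg,sg,1]));print(sg,(Rt*q.inv()).as_rotvec())
```

```text
[ 0.62170854 -0.04308101  0.167     ] [ 0.63490644 -0.15638269  0.167     ] [ 0.62830749 -0.09973185  0.167     ] 0.11406776037532315 6.644130321330735
base yaw 7.540039779733547 0.13972289664266255
[[-0.921  0.39  -0.   ]
 [ 0.39   0.921 -0.   ]
 [ 0.    -0.    -1.   ]] [0.24380782 0.5754758  0.22251748]
1 [-4.02481858e-05 -1.29489320e-05 -2.73733051e+00]
-1 [ 9.33179123e-06 -2.90053008e-05  4.04262148e-01]
```

Call:
arm_command(xyz=[[0.1,-0.2,0],[0.1,-0.2,0],[0.1,-0.2,0],[0.1,-0.2,0],[0.1,-0.2,0],[0.2,-0.42,0],[0.2,-0.42,0],[0.2,-0.42,0],[0.2,-0.42,0],[0.2,-0.42,0],[0.2056,-0.6436,-0.06],[0.2056,-0.6436,-0.06],[0.2056,-0.6436,-0.06],[0.2056,-0.6436,-0.06],[0.2056,-0.6436,-0.06],[0.2056,-0.6436,-0.06],[0.2056,-0.6436,-0.06],[0.2056,-0.6436,-0.06],[0.2056,-0.6436,-0.06],[0.2056,-0.6436,-0.06]], rot=[[0,0,0.404],[0,0,0.404],[0,0,0.404],[0,0,0.404],[0,0,0.404],[0,0,0.404],[0,0,0.404],[0,0,0.404],[0,0,0.404],[0,0,0.404],[0,0,0.404],[0,0,0.404],[0,0,0.404],[0,0,0.404],[0,0,0.404],[0,0,0.404],[0,0,0.404],[0,0,0.404],[0,0,0.404],[0,0,0.404]], grip=0.6)

```text
time: 2.17
ee_pos: [0.4495, -0.0675, 0.1627]
eef_rot: [-0.002, 1.0, 0.0, 0.0]
ft_force: [0.5, 0.6, 0.6]
width: 0.0524
grip_force: 0.0
```

Run:
```python
from h import *
snap("wrist","w1");find("wrist",("panel","grip","rail_mid"));s=r.read_state();print(s["joint_positions"].round(3),s["ee_pos"])
```

```text
wrist panel [(0.56, [0.4501, -0.0675, 0.0016], [320.6, 221.4])]
wrist grip [(0.85, [0.4488, -0.0683, 0.056], [319.2, 238.1])]
wrist rail_mid []
[-0.445 -0.023  0.493  1.993  0.011  1.168  1.619] [ 0.4496385  -0.06704006  0.16281134]
```

View pics/w1.png

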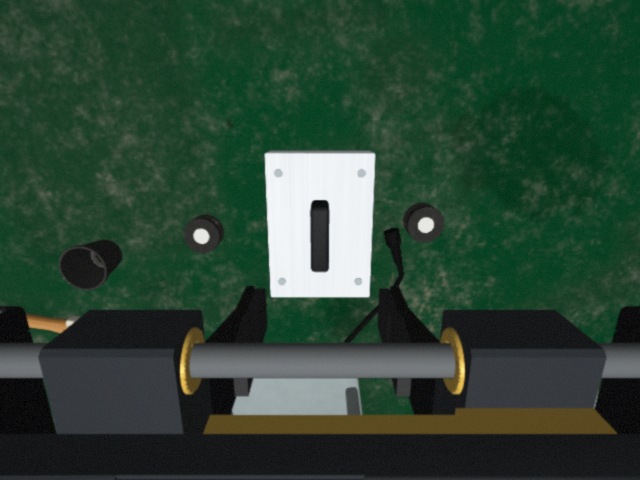

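The rib is at (319,236), midway between the fingers. Both specimens, at (203,236) and (425,222), are clear of them, so I'm descending.

Call:
arm_command(xyz=[[0,-0.0005,-0.04],[0,-0.0005,-0.08],[0,-0.0005,-0.11],[0,-0.0005,-0.128],[0,-0.0005,-0.128],[0,-0.0005,-0.128]], rot=[[0,0,0],[0,0,0],[0,0,0],[0,0,0],[0,0,0],[0,0,0]])

```text
time: 2.87
ee_pos: [0.4491, -0.0683, 0.0345]
eef_rot: [-0.002, 1.0, -0.0, -0.001]
ft_force: [0.8, 0.1, 0.5]
width: 0.052
grip_force: 0.0
```

Call:
arm_command(xyz=[[0,0,0],[0,0,0],[0,0,0],[0,0,0],[0,0,0],[0,0,0]], rot=[[0,0,0],[0,0,0],[0,0,0],[0,0,0],[0,0,0],[0,0,0]], grip=0, squeeze=40)

```text
time: 3.37
ee_pos: [0.4496, -0.0686, 0.0349]
eef_rot: [-0.002, 1.0, 0.0, 0.0]
ft_force: [-0.5, -0.6, -0.5]
width: 0.0203
grip_force: 0.0
```

Call:
arm_command(xyz=[[0,0,0],[0,0,0],[0,0,0],[0,0,0],[0,0,0.01],[0,0,0.03]], rot=[[0,0,0],[0,0,0],[0,0,0],[0,0,0],[0,0,0],[0,0,0]])

```text
time: 3.87
ee_pos: [0.4475, -0.0687, 0.0634]
eef_rot: [-0.002, 1.0, -0.0, -0.002]
ft_force: [-0.4, -0.3, -1.8]
width: 0.0138
grip_force: 40.0
```

```bash
cat > plan.py <<'E'
from h import *
import sys
np.set_printoptions(suppress=True,precision=4)
rail=np.array([.6283,-.0997,.165])
def pose(th,off,yaw=7.,gx=0.,gz=.0347,dz=0,rail=rail):
    Rp=R.from_euler("z",yaw,degrees=True)*R.from_euler("y",-th,degrees=True)
    p=rail+[0,0,dz]+Rp.apply([off+gx-.052,0,gz-.014]); return p,Rp
def rel(p,Rp,s):
    q=R.from_quat(s["eef_rot"]);Rt=Rp*R.from_matrix(np.array([[-1,0,0],[0,1,0],[0,0,-1.]]))
    return p-s["ee_pos"],(Rt*q.inv()).as_rotvec()
E
python3 - <<'E'
from plan import *
s=r.read_state();print(s["ee_pos"],s["width"],s["grip_force"],s["ft_force"])
for a in[(60,.0),(60,.02),(60,.045),(70,.045)]:
    p,Rp=pose(*a);print(a,p,*rel(p,Rp,s))
E
```

```text
[ 0.4475 -0.0687  0.0634] 0.013839257229559206 39.998553805053234 [-0.3717 -0.3186 -1.7702]
(60, 0.0) [ 0.5847 -0.1051  0.1303] [ 0.1372 -0.0364  0.0669] [ 0.0667 -1.0502  0.1081]
(60, 0.02) [ 0.5946 -0.1038  0.1476] [ 0.1471 -0.0352  0.0842] [ 0.0667 -1.0502  0.1081]
(60, 0.045) [ 0.607  -0.1023  0.1693] [ 0.1595 -0.0336  0.1059] [ 0.0667 -1.0502  0.1081]
(70, 0.045) [ 0.6066 -0.1024  0.1655] [ 0.1591 -0.0337  0.1021] [ 0.0776 -1.2244  0.1041]
```

Call:
arm_command(xyz=[[0,0,0.04],[0,0,0.08],[0,-0.01,0.12],[0,-0.02,0.16],[0,-0.033,0.17],[0,-0.033,0.17],[0,-0.033,0.17],[0,-0.033,0.17],[0,-0.033,0.17],[0,-0.033,0.17],[0,-0.033,0.17],[0,-0.033,0.17],[0,-0.033,0.17],[0,-0.033,0.17]], rot=[[0,0,0],[0,0,0],[0.067,-1.05,0.108],[0.067,-1.05,0.108],[0.067,-1.05,0.108],[0.067,-1.05,0.108],[0.067,-1.05,0.108],[0.067,-1.05,0.108],[0.067,-1.05,0.108],[0.067,-1.05,0.108],[0.067,-1.05,0.108],[0.067,-1.05,0.108],[0.067,-1.05,0.108],[0.067,-1.05,0.108]])

```text
time: 5.03
ee_pos: [0.4798, -0.1201, 0.2621]
eef_rot: [-0.042, 0.9, 0.04, 0.433]
ft_force: [0.4, -1.6, -0.5]
width: 0.0135
grip_force: 40.0
```

Run:
```python
from plan import *
im=snap("scene","s2");cv2.imwrite("pics/s2c.png",cv2.resize(cv2.imread("pics/s2.png")[150:400,150:480],None,fx=2.3,fy=2.3))
find("scene",("grip","hook_throat","rail_mid"))
s=r.read_state();q=R.from_quat(s["eef_rot"]);print(s["time"],s["ee_pos"],s["joint_positions"]);print(q.as_matrix().round(3))
for a in[(60,.0),(60,.045)]:
    p,Rp=pose(*a);print(a,p,*rel(p,Rp,s))
Rp=q.as_matrix()@np.diag([-1,1,-1]);print("expected throat",s["ee_pos"]+Rp@[.052,0,-.0207])
```

```text
scene grip []
scene hook_throat [(0.67, [0.5266, -0.1132, 0.2886], [348.7, 199.5])]
scene rail_mid [(0.74, [0.6252, -0.0987, 0.1659], [388.5, 235.9])]
5.2333 [ 0.4795 -0.1118  0.259 ] [ 0.203  -0.4997  0.1995  2.4164 -0.7105  0.5414  2.6029]
[[-0.626 -0.136  0.768]
 [-0.065  0.99   0.122]
 [-0.777  0.027 -0.629]]
(60, 0.0) [ 0.5847 -0.1051  0.1303] [ 0.1052  0.0067 -0.1287] [-0.0066 -0.1589 -0.0162]
(60, 0.045) [ 0.607  -0.1023  0.1693] [ 0.1276  0.0094 -0.0897] [-0.0066 -0.1589 -0.0162]
expected throat [ 0.5279 -0.1059  0.2864]
```

View pics/s2c.png

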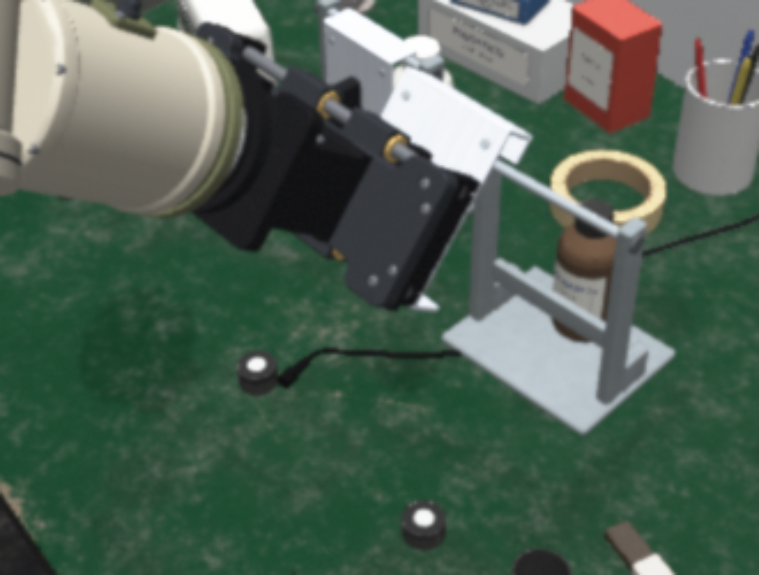

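The scene crop shows the panel held by its rib, hook forward at crop (510,145), tilted about 51°. The rail runs clear from crop (500,165) to (630,235). The arm is up against joint limits this close in, so I'll move forward and hook at about 50° tilt.

Run:
```python
from plan import *
s=r.read_state()
for a in[(48,.0),(48,.045)]:
    p,Rp=pose(*a,dz=.03 if a[1] else 0);print(a,p,*rel(p,Rp,s))
```

```text
(48, 0.0) [ 0.5785 -0.1058  0.1402] [ 0.099   0.0059 -0.1188] [-0.0336  0.0488 -0.0134]
(48, 0.045) [ 0.6084 -0.1021  0.2036] [ 0.1289  0.0096 -0.0553] [-0.0336  0.0488 -0.0134]
```

Call:
arm_command(xyz=[[0.03,0,0],[0.06,0,0],[0.08,0,0],[0.08,0,0]], rot=[[-0.03,0.05,-0.01],[-0.03,0.05,-0.01],[-0.03,0.05,-0.01],[-0.03,0.05,-0.01]])

```text
time: 5.57
ee_pos: [0.562, -0.1118, 0.2592]
eef_rot: [-0.057, 0.912, 0.027, 0.405]
ft_force: [-1.4, 1.1, -1.4]
width: 0.0136
grip_force: 40.0
```

Run:
```python
from plan import *
s=r.read_state();print(s["joint_positions"],s["joint_vel"]);print(s["ee_pos"],R.from_quat(s["eef_rot"]).as_matrix())
for a in[(48,.0),(48,.045)]:
    p,Rp=pose(*a,dz=.03 if a[1] else 0);print(a,p,*rel(p,Rp,s))
```

```text
[ 0.2023 -0.2711  0.0939  2.2495 -0.6826  0.4708  2.5038] [ 0.0123 -0.0636  0.0295  0.0669  0.0213  0.0433 -0.0016]
[ 0.562  -0.1118  0.2592] [[-0.6648 -0.1249  0.7365]
 [-0.0817  0.9922  0.0945]
 [-0.7425  0.0026 -0.6698]]
(48, 0.0) [ 0.5785 -0.1058  0.1402] [ 0.0165  0.006  -0.119 ] [-0.0025 -0.0013 -0.0031]
(48, 0.045) [ 0.6084 -0.1021  0.2036] [ 0.0463  0.0096 -0.0555] [-0.0025 -0.0013 -0.0031]
```

Call:
arm_command(xyz=[[0.02,0.004,-0.01],[0.04,0.008,-0.03],[0.046,0.0096,-0.055],[0.046,0.0096,-0.055],[0.046,0.0096,-0.055],[0.046,0.0096,-0.055]], rot=[[0,0,0],[0,0,0],[0,0,0],[0,0,0],[0,0,0],[0,0,0]])

```text
time: 6.07
ee_pos: [0.6049, -0.1015, 0.2024]
eef_rot: [-0.056, 0.912, 0.028, 0.405]
ft_force: [-0.3, 0.9, -2.2]
width: 0.0139
grip_force: 40.0
```

Run:
```python
from plan import *
snap("scene","s3");find("scene",("hook_throat","rail_mid"));
snap("top","t3");find("top",("hook_throat","rail_mid"))
s=r.read_state();print(s["joint_positions"]);print(s["ee_pos"])
Rp=R.from_quat(s["eef_rot"]).as_matrix()@np.diag([-1,1,-1]);print("expected throat",s["ee_pos"]+Rp@[.052,0,-.0207])
for a in[(48,.0),(48,.045)]:
    p,Q=pose(*a,dz=.03 if a[1] else 0);print(a,p,*rel(p,Q,s))
a=cv2.imread("pics/s3.png")[130:330,260:460];b=cv2.imread("pics/t3.png")[110:310,285:485]
cv2.imwrite("pics/c3.png",cv2.resize(np.hstack([a,b]),None,fx=2,fy=2))
```

```text
scene hook_throat [(0.77, [0.6533, -0.0937, 0.2264], [402.3, 196.9])]
scene rail_mid []
top hook_throat [(0.56, [0.655, -0.0959, 0.2304], [387.7, 140.4])]
top rail_mid []
[-0.3232 -0.1545  0.5508  2.2618 -0.7558  0.2923  2.5959]
[ 0.6059 -0.1046  0.2054]
expected throat [ 0.6557 -0.0987  0.2303]
(48, 0.0) [ 0.5785 -0.1058  0.1402] [-0.0275 -0.0012 -0.0652] [-0.0036  0.0017  0.0019]
(48, 0.045) [ 0.6084 -0.1021  0.2036] [ 0.0024  0.0024 -0.0017] [-0.0036  0.0017  0.0019]
```

View pics/c3.png

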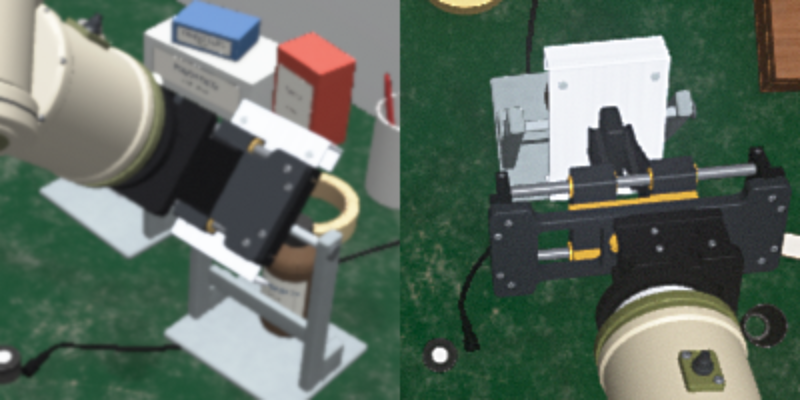

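The hook is above and behind the rail, and the panel sits between the posts (top inset: left post (512,125), plate 548–670, right post (685,105)). Joint 7 is near its limit, so I'll ease the tilt to about 42° while lowering the hook.

Run:
```python
from plan import *
s=r.read_state()
for a in[(42,.035),(42,.02),(42,.0)]:
    p,Q=pose(*a);print(a,p,*rel(p,Q,s))
```

```text
(42, 0.035) [ 0.602  -0.1029  0.169 ] [-0.0039  0.0017 -0.0364] [-0.0162  0.1057  0.002 ]
(42, 0.02) [ 0.5909 -0.1043  0.159 ] [-0.015   0.0003 -0.0464] [-0.0162  0.1057  0.002 ]
(42, 0.0) [ 0.5762 -0.1061  0.1456] [-0.0298 -0.0015 -0.0598] [-0.0162  0.1057  0.002 ]
```

Call:
arm_command(xyz=[[0,0.002,0],[0.004,0.002,-0.01],[0,0.002,-0.025],[-0.004,0.002,-0.036],[-0.004,0.002,-0.036],[-0.004,0.002,-0.036]], rot=[[-0.016,0.106,0.002],[-0.016,0.106,0.002],[-0.016,0.106,0.002],[-0.016,0.106,0.002],[-0.016,0.106,0.002],[-0.016,0.106,0.002]])

```text
time: 6.87
ee_pos: [0.6017, -0.1026, 0.1685]
eef_rot: [-0.057, 0.932, 0.022, 0.357]
ft_force: [-0.2, 0.1, -1.8]
width: 0.0137
grip_force: 40.0
```

Run:
```python
from plan import *
s=r.read_state();print(s["joint_positions"],s["ft_force"]);print(s["ee_pos"])
snap("scene","s4");find("scene",("hook_throat",))
Rp=R.from_quat(s["eef_rot"]).as_matrix()@np.diag([-1,1,-1]);print("expected throat",s["ee_pos"]+Rp@[.052,0,-.0207]);print("rail in panel",Rp.T@(rail-s["ee_pos"])+[0,0,.0347])
for a in[(42,.035),(42,.02),(42,.0)]:
    p,Q=pose(*a);print(a,p,*rel(p,Q,s))
```

```text
[-0.2284 -0.0668  0.4474  2.2258 -0.6431  0.3429  2.4612] [-0.2122  0.1409 -1.7883]
[ 0.6017 -0.1026  0.1685]
scene hook_throat [(0.89, [0.6531, -0.0955, 0.1831], [400.7, 219.6])]
expected throat [ 0.6538 -0.0962  0.1878]
rail in panel [ 0.0176 -0.0004  0.0142]
(42, 0.035) [ 0.602  -0.1029  0.169 ] [ 0.0004 -0.0004  0.0005] [-0.0006 -0.002   0.0005]
(42, 0.02) [ 0.5909 -0.1043  0.159 ] [-0.0107 -0.0017 -0.0095] [-0.0006 -0.002   0.0005]
(42, 0.0) [ 0.5762 -0.1061  0.1456] [-0.0255 -0.0035 -0.0229] [-0.0006 -0.002   0.0005]
```

Call:
arm_command(xyz=[[-0.004,-0.0005,-0.0035],[-0.008,-0.001,-0.007],[-0.012,-0.0016,-0.011],[-0.016,-0.002,-0.0145],[-0.02,-0.0026,-0.018],[-0.0225,-0.003,-0.0202],[-0.0225,-0.003,-0.0202],[-0.0225,-0.003,-0.0202]], rot=[[0,0,0],[0,0,0],[0,0,0],[0,0,0],[0,0,0],[0,0,0],[0,0,0],[0,0,0]])

```text
time: 7.63
ee_pos: [0.5795, -0.1047, 0.1484]
eef_rot: [-0.057, 0.932, 0.022, 0.357]
ft_force: [0.3, 0.5, -2.0]
width: 0.0138
grip_force: 40.0
```

Run:
```python
from plan import *
s=r.read_state();print(s["joint_positions"],s["ft_force"]);print(s["ee_pos"])
Rp=R.from_quat(s["eef_rot"]).as_matrix()@np.diag([-1,1,-1]);print("rail in panel",Rp.T@(rail-s["ee_pos"])+[0,0,.0347])
snap("scene","s5");find("scene",("hook_throat",));cv2.imwrite("pics/c5.png",cv2.resize(cv2.imread("pics/s5.png")[150:350,270:480],None,fx=2.8,fy=2.8))
for a in[(42,.0),(50,0),(60,0)]:
    p,Q=pose(*a);print(a,p,*rel(p,Q,s))
```

```text
[-0.2802 -0.0896  0.5169  2.2919 -0.7245  0.309   2.5716] [ 0.3291  0.5324 -1.9605]
[ 0.5795 -0.1047  0.1484]
rail in panel [ 0.0475 -0.001   0.0143]
scene hook_throat [(0.57, [0.6274, -0.094, 0.1675], [387.6, 233.1])]
(42, 0.0) [ 0.5762 -0.1061  0.1456] [-0.0033 -0.0014 -0.0028] [-0.0004 -0.0011 -0.0011]
(50, 0) [ 0.5794 -0.1057  0.1385] [-0.0001 -0.001  -0.01  ] [ 0.0167 -0.1397 -0.0011]
(60, 0) [ 0.5847 -0.1051  0.1303] [ 0.0052 -0.0004 -0.0181] [ 0.038  -0.3129 -0.0011]
```

View pics/c5.png

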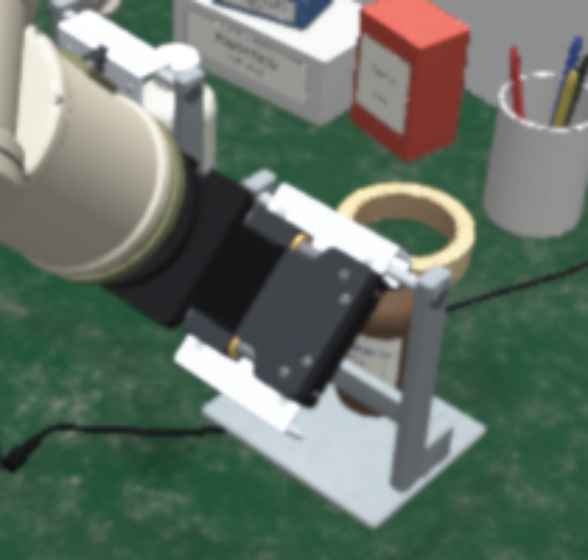

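The crop shows the rail end at (410,275) inside the hook, with the lip behind it and no force. I'll seat it the last 3 mm, then let go.

Call:
arm_command(xyz=[[-0.0015,-0.0005,-0.0013],[-0.003,-0.001,-0.0026],[-0.003,-0.001,-0.0026],[-0.003,-0.001,-0.0026]], rot=[[0,0,0],[0,0,0],[0,0,0],[0,0,0]])

```text
time: 8.07
ee_pos: [0.5765, -0.1057, 0.1458]
eef_rot: [-0.057, 0.932, 0.022, 0.357]
ft_force: [-0.3, 0.0, -1.3]
width: 0.0137
grip_force: 40.0
```

Call:
arm_command(xyz=[[0,0,0],[0,0,0],[0,0,0],[0,0,0],[0,0,0],[0,0,0],[0,0,0],[0,0,0]], rot=[[0,0,0],[0,0,0],[0,0,0],[0,0,0],[0,0,0],[0,0,0],[0,0,0],[0,0,0]], grip=0.5)

```text
time: 8.73
ee_pos: [0.5765, -0.1059, 0.1458]
eef_rot: [-0.057, 0.932, 0.022, 0.357]
ft_force: [-0.7, -0.2, -0.0]
width: 0.0426
grip_force: 0.0
```

Run:
```python
from plan import *
s=r.read_state();print(s["joint_positions"],s["ft_force"],s["width"]);print(s["ee_pos"])
snap("scene","s6");find("scene",("hook_throat","grip"));cv2.imwrite("pics/c6.png",cv2.resize(cv2.imread("pics/s6.png")[150:350,270:480],None,fx=2.8,fy=2.8))
```

```text
[-0.3155 -0.0956  0.5562  2.301  -0.727   0.3041  2.5816] [-0.6561 -0.1977 -0.0211] 0.042648019668167066
[ 0.5765 -0.1059  0.1458]
scene hook_throat [(0.67, [0.6313, -0.0959, 0.1601], [389.9, 236.4])]
scene grip []
```

View pics/c6.png

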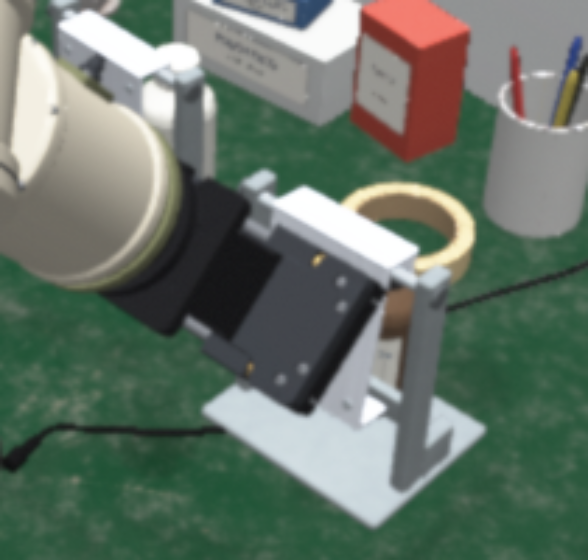

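The panel now hangs from the rail, with its top at (345,225) and foot at (365,410). I'm backing off along the tool axis, then up and out.

Call:
arm_command(xyz=[[-0.01,-0.001,0.011],[-0.02,-0.002,0.022],[-0.033,-0.004,0.036],[-0.045,-0.006,0.055],[-0.055,-0.006,0.08],[-0.06,-0.006,0.11],[-0.08,0.0,0.12],[-0.1,0.04,0.12],[-0.12,0.08,0.12],[-0.12,0.12,0.12],[-0.12,0.16,0.12],[-0.12,0.2,0.12],[-0.12,0.2,0.12],[-0.12,0.2,0.12]], rot=[[0,0,0],[0,0,0],[0,0,0],[0,0.05,0],[0,0.15,0],[0,0.27,0],[0,0.4,0],[0,0.5,0],[0,0.6,0],[0,0.6,0],[0,0.6,0],[0,0.6,0],[0,0.6,0],[0,0.6,0]])

```text
time: 10.05
ee_pos: [0.4561, 0.0965, 0.2656]
eef_rot: [-0.051, 0.996, 0.038, 0.066]
ft_force: [0.1, -2.1, 1.0]
width: 0.0435
grip_force: 0.0
```

Run:
```python
from plan import *
s=r.read_state();print(s["time"],s["joint_positions"],s["ft_force"]);print(s["ee_pos"])
snap("scene","s7");snap("top","t7");find("scene",("hook_throat","grip"));find("top",("hook_throat","grip"))
a=cv2.imread("pics/s7.png")[150:350,270:470];b=cv2.imread("pics/t7.png")[110:310,285:485]
cv2.imwrite("pics/c7.png",cv2.resize(np.hstack([a,b]),None,fx=2,fy=2))
```

```text
10.05 [-0.1669 -0.1456 -0.0942  1.8981 -0.0642  1.2446  1.4274] [ 0.0826 -2.0839  1.0394]
[0.4561 0.0965 0.2656]
scene hook_throat [(0.72, [0.6322, -0.0962, 0.1639], [390.6, 234.3])]
scene grip [(0.57, [0.5971, -0.104, 0.1246], [376.2, 264.3])]
top hook_throat [(0.72, [0.6359, -0.0975, 0.1677], [383.4, 163.7])]
top grip [(0.89, [0.59, -0.1039, 0.1159], [383.1, 199.4]), (0.41, [0.6384, -0.0911, 0.1087], [375.1, 170.1])]
```

View pics/c7.png

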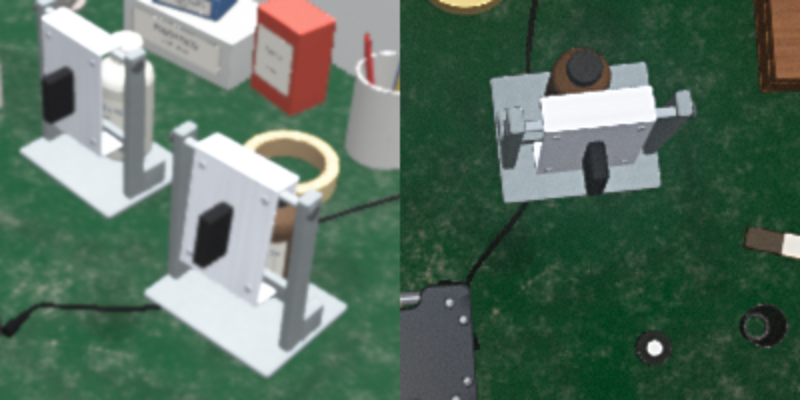

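The panel hangs flat between the posts with its rib facing out (crop (212,235)), like its neighbour. The grip point measures about 0.116 m high against 0.113 m expected, and the arm is clear.

```bash
python3 -c "
from bench import r
print(r.close_job())"
```

```text
the job is handed in; nothing more can be done
None
```

The loose panel hangs by its lip on the open stand's rail, flat with the rib facing out like its neighbour; I let go at about 42° and it swung down by itself. The job was handed in at about 10 s with the arm clear. Joint 7 read 2.603 rad (limit 2.6) for a moment mid-move, and I was given no verdict.

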